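# Pry the stuck lid off a steel canister under a condenser

### The arm

A 7-joint arm with a two-finger parallel gripper is mounted at the origin on the work surface. World frame = base frame: x ahead of the robot, y to its left, z up, the work surface at z = 0. Lengths are in m, angles in rad, forces in N, time in s.
With the tool pointing down it reaches from about 0.4 to 0.9 m from the base axis. Payload 5.5 kg.
Tool frame: the origin (TCP) lies between the finger pads, 19 mm behind the fingertips; this is the grasp point; z points along the fingers, y is the line along which they close (so a half turn about z gives the same grasp; the last joint's range is limited). The gripper opens to 92 mm and grips with 3 to 60 N. Pads are 19 mm wide; open, the fingers measure 130 mm over their backs; the gripper's body (75 mm by 190 mm) begins 47 mm behind the grasp point.
Start: joints at [1.599, 0.501, -0.427, 1.55, 0.221, 1.138, -0.21], TCP at [0.151, -0.632, 0.246] pointing down, gripper open.
Joint ranges: [-2.88, 2.88], [-0.31, 2.03], [-1.54, 1.56], [0.2, 2.42], [-1.41, 4.55], [0.19, 2.02], [-2.57, 2.57]. Speed limits (rad/s): [2.57, 2.57, 3.14, 3.14, 3.14, 3.14, 3.14].

### API

Orientations are given as a 3x3 rotation matrix whose columns are the frame's x, y, z axes.
In Python, from rig import r gives the robot as it stands. The module is installed in compiled form; this text tells all that it offers. Calls block until the motion is done:
- r.movep(position, orientation): joint-space move of the TCP to a pose.
- r.line_to(position, feed=0.15, ori=None): straight line of the TCP; ori=None keeps the orientation; feed is the mean speed in m/s.
- r.movej(angles): joint-space move.
- r.move_gripper(opening, squeeze=None): finger opening in m; squeeze is the grip in N (None keeps the last); returns when the fingers have stopped.
- r.pause(seconds).
- r.solve_ik(position, orientation): joint angles nearest the present ones, or None.
- r.snapshot(name): name is "side" or "top"; returns the picture (384x512x3 uint8, red, green, blue); there is no depth.
- r.camera_params(name): a dict with "mtx" (3x3 intrinsics, pixels), "world_from_camera" (4x4, takes a point from camera to world coordinates). Camera axes: x right, y down, z forward; pixel columns grow to the right and rows downward; lengths in m; the calibration is good to about 2 mm. A picture is of the moment at which its call begins. camera_params takes no time and is no camera call.
A pose or a line that the arm cannot do raises r.PlanningError and nothing moves.
- r.finish_job(): hands the job in; it is judged then, once.
Readings, each from a call of its own:
- r.current_t(): time.
- r.current_joints(): joint angles.
- r.current_qvel(): joint speeds.
- r.current_joint_torque(): joint torques, N m.
- r.current_tcp_pos(): TCP position.
- r.current_eef_rot(): TCP orientation.
- r.current_force(): force on the tool from outside, world axes, zero at the start.
- r.current_wrist_torque(): the same for the moment, N m.
- r.current_gripper_width(): finger opening in m.
- r.current_gripper_force(): force on a finger pad.
Only numpy, scipy, OpenCV 4.12 (cv2) and the standard library are available. Lean on these libraries where they do the work, as an engineer would, in place of code of your own. Each camera call takes 0.05 s, during which the arm holds its last target. There are 200 camera calls.

### The job

The lid of the steel canister is jammed: take the flat pry bar, put its tip under the lid's rim with the bar resting on the cross rod in front of the canister, and lever the lid up until it pops loose, without pulling on it by hand. Lay the bar back in its wooden rest, then lift the lid off by its handle and set it down gently, right way up, in the middle of the round cork mat. Do not bump the glass condenser that hangs over the canister, and leave the other things where they are.

Things in the scene. Friction and masses are not known exactly. Their poses are not given: they have to be found in the camera images.
- station: Fixed steel base plate 370 x 130 x 8 mm (x -160 to +210) carrying a round canister, a prying stand (fulcrum) and a condenser on a rod (12 mm thick, 408 mm tall, at x = +175 mm). Origin: on the table under the canister's centre; z up, x from the prying stand across the canister to the rod. Canister: 128 mm outside, rim 90 mm above the table.
- mouth (a point): Centre of the canister's mouth, at rim height (120 mm wide); axes as station. Inside, two spring balls at y = +-56 mm catch the lid's plug: pulling straight up takes over 30 N, levering at the near edge 15 to 20 N there. Once the lid's centre is up about 7 mm the balls snap under it; it then stays up, loose, tilted up to 12 degrees.
- fulcrum: Prying stand 115 mm in front (-x) of the canister's axis. Origin: middle of its level cross rod, 12 mm thick, along y, 96.4 mm above the table; axes as station. Upright cheeks either side, 52 mm apart, rise 24 mm above the rod's axis. The lid's edge is 37 mm beyond the rod; the bar goes over the rod and down under it, handle up 25 to 35 degrees; lowering the handle 20 to 25 degrees pops it.
- condenser: Fixed glass tube 32 mm thick, 325 mm long, across above the canister along station y, its +y end 7 degrees up. Origin: mid-axis, 285 mm above the table, straight over the canister's centre; axes as station; clamp arm on its +x side. A tool pointing straight down at the lid's handle would hit it: come in leaning back to -x, 25 to 40 degrees from vertical.
- lid: Steel lid, about 0.35 kg: flange 156 mm wide, 6 mm thick, over a plug 112 mm wide, 14 mm deep. Origin: centre of the plug's underside, z up; flange from z = 14 to 20 mm. Seated, its origin is 76 mm above the table and the flange overhangs the canister's wall by 14 mm. Its x is within 0.1 rad of station x.
- lid_handle (a point): Middle of the lid's handle, 56 mm above the lid's origin: a black bar along the lid's x, 90 mm long, 16 mm wide, 12 mm thick, on two feet at x = +-38 mm; 30 mm free below it.
- bar: Flat pry bar, 0.22 kg, 200 mm long. Origin: mid-length, on its flat underside; x along it to the tip, z up. Steel blade from x = -20 to +100 mm (tip), 18 mm wide, 8 mm thick; rubber handle from x = -100 to -20 mm, 20 mm wide, 12 mm thick. It starts lying in the rest, tip away from the robot.
- rest: Fixed wooden rest, 204 x 50 mm. Origin: centre of its underside; x along the bar. Two blocks, x -102 to -62 and 62 to 102 mm, tops at 22 mm, with side strips up to 30 mm leaving a 34 mm channel; between them only a 6 mm board, so the bar can be gripped there. The bar lies in the channel, underside at 22 mm.
- mat: Round cork mat, fixed, 200 mm in diameter, 12 mm thick. Origin: centre of its underside.
- flask: Bystander, loose: conical glass flask, 72 mm base, 88 mm tall. Origin: centre of its underside.
- stopper: Bystander, loose: black rubber stopper, 40 mm wide, 30 mm tall. Origin: centre of its underside.
- beaker: Bystander, loose: open glass beaker, 72 mm wide, 90 mm tall. Origin: centre of its underside.
- bottle: Bystander, loose: tall green glass bottle with a red cap, 74 mm wide, 270 mm tall. Origin: centre of its underside.
- jar: Bystander, loose: amber jar with a white cap, 64 mm wide, 85 mm tall. Origin: centre of its underside.
- dish: Bystander, loose: white porcelain dish, 80 mm wide, 24 mm tall. Origin: centre of its underside.
- thermometer: Bystander, loose: glass tube 150 mm long with a cork collar, lying on the table. Origin: centre of its underside.
Things that resemble listed ones, but are neither listed nor needed, are in the scene too. Leave any turquoise look-alike of the bar alone. Of the things that look like the mat, the larger one is meant.

How it is judged:
On the way, in this order (a step that is already met when the one before it is completed fails the run):
1. the bar, held by the gripper, bears on the cross rod and under the lid's rim at once (contact force between bar and lid above 4 N and contact force between bar and fulcrum above 4 N and contact force between the fingers and bar above 0.5 N and contact force between each of the arm, the fingers and lid below 0.5 N and z of lid in the frame of station below 0.0795 m), for 0.05 s.
2. the lid is levered up by the bar over the rod, its centre at least 7 mm, with the held bar at the rim or the rod, not pulled by the fingers ((contact force between bar and lid above 0.3 N or contact force between bar and fulcrum above 0.3 N) and contact force between the fingers and bar above 0.5 N and contact force between each of the arm, the fingers and lid below 0.5 N and z of lid in the frame of station above 0.083 m), for 0.05 s.
3. the bar lies in its rest, let go, with the lid still on the canister (horizontal distance between bar and rest below 0.025 m and z of bar in the frame of rest below 0.028 m and angle between bar's own z axis and vertical below 0.1 rad and angle between the x axis of bar and the x axis of rest, either way round below 0.3 rad and contact force between the fingers and bar below 0.1 N and linear speed of bar below 0.05 m/s and horizontal distance between lid and station below 0.04 m), for 0.2 s.
4. the lid is lifted clear of the canister (z of lid in the frame of station above 0.095 m and contact force between lid and station below 0.1 N and contact force between the fingers and lid above 0.5 N), for 0.1 s.
At the end, for the whole second after the job is handed in: The lid lies flat, right way up and at rest on the cork mat, its centre within 30 mm of the mat's; the bar lies at rest in the channel of its rest, its middle within 25 mm of the rest's middle and along it within 0.3 rad; both are let go (horizontal distance between lid and mat below 0.03 m and z of lid in the frame of mat below 0.018 m and angle between lid's own z axis and vertical below 0.08 rad and horizontal distance between bar and rest below 0.025 m and z of bar in the frame of rest below 0.028 m and angle between bar's own z axis and vertical below 0.1 rad and angle between the x axis of bar and the x axis of rest, either way round below 0.3 rad and linear speed of each of lid, bar below 0.02 m/s and contact force between the fingers and lid below 0.1 N and contact force between the fingers and bar below 0.1 N); the robot touches nothing.
It fails at once if the condenser is bumped (more than 2 N) (contact force between anything else and condenser above 2 N).
It fails at once if the lid is dropped (falls free faster than 0.6 m/s) (linear speed of lid above 0.6 m/s and contact force between the fingers and lid below 0.1 N).
It fails at once if a bystander is moved by more than 30 mm (distance of any of flask, stopper, beaker, bottle, jar, dish, thermometer from where it was at the start of the episode above 0.03 m).
It also fails if it takes over 72 s, if anything falls off the work surface, if the arm or the gripper's body presses on something with over 40 N, if the wrist force passes 120 N, or if a joint passes its speed limit or range.

## Working session

There is one attempt and no reset: what is moved stays moved. The work goes in short steps, each a Python script; the robot and the scene stay as the last script left them, time stands still between calls to the robot, and variables do not carry over. Pictures are saved under pics/ and viewed, at most 14 in all, crops included, and the job is handed in when it is done.

```bash
mkdir -p pics; python3 - <<'E'
from rig import r
import cv2,numpy as np
for n in("side","top"):
    cv2.imwrite(f"pics/{n}0.png",cv2.resize(r.snapshot(n)[:,:,::-1],(800,600),interpolation=cv2.INTER_CUBIC))
    c=r.camera_params(n);print(n,np.round(c["mtx"],1).tolist(),np.round(c["world_from_camera"],3).tolist())
print(r.current_t())
E
```

```text
side [[438.5, 0.0, 267.0], [0.0, 438.5, 185.2], [0.0, 0.0, 1.0]] [[-0.953, -0.172, 0.25, 0.225], [-0.303, 0.567, -0.766, 0.799], [-0.01, -0.805, -0.593, 0.865], [0.0, 0.0, 0.0, 1.0]]
top [[476.5, 0.0, 258.3], [0.0, 476.5, 187.8], [0.0, 0.0, 1.0]] [[0.018, -0.998, 0.058, 0.417], [-1.0, -0.019, -0.008, -0.061], [0.009, -0.058, -0.998, 1.812], [0.0, 0.0, 0.0, 1.0]]
0.1
```

View pics/side0.png

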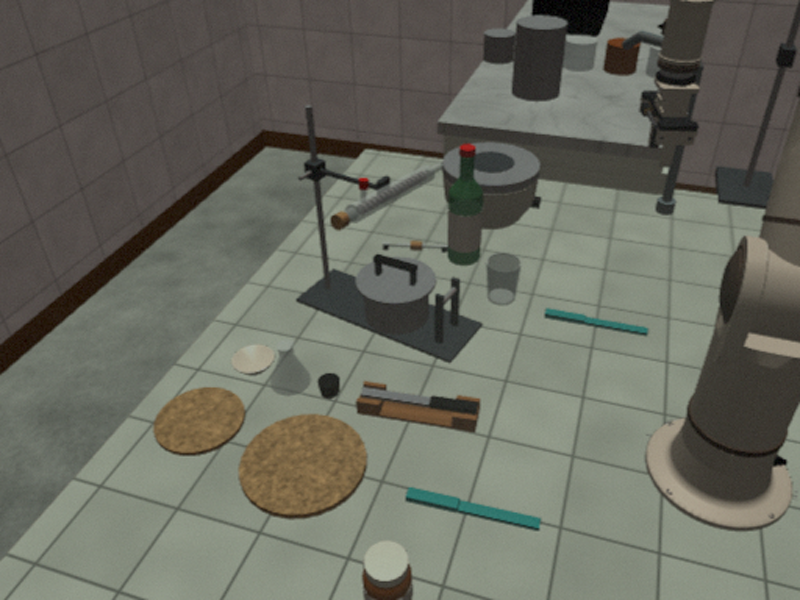

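View pics/top0.png

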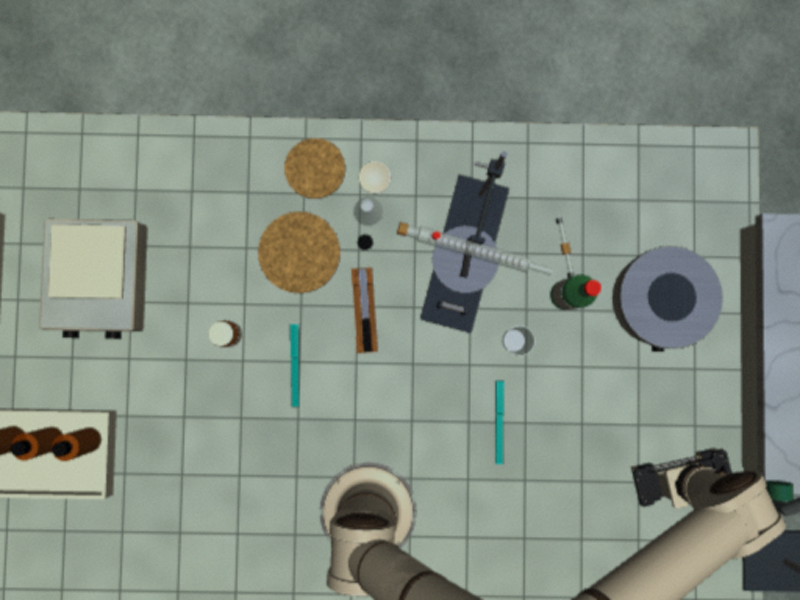

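```bash
cat > h.py <<'E'
import numpy as np,cv2
from rig import r
P={n:r.camera_params(n) for n in("side","top")}
def ray(n,uv):
    M=np.array(P[n]["world_from_camera"]);K=np.array(P[n]["mtx"])
    d=M[:3,:3]@np.linalg.solve(K,[uv[0],uv[1],1.]);return M[:3,3],d/np.linalg.norm(d)
def plane(n,uv,z):
    o,d=ray(n,uv);return o+d*(z-o[2])/d[2]
def proj(n,p):
    M=np.linalg.inv(np.array(P[n]["world_from_camera"]));q=np.array(P[n]["mtx"])@(M[:3,:3]@np.asarray(p)+M[:3,3]);return q[:2]/q[2]
def tri(us,ut):
    (a,d),(b,e)=ray("side",us),ray("top",ut)
    s=np.linalg.lstsq(np.c_[d,-e],b-a,rcond=None)[0]
    p,q=a+s[0]*d,b+s[1]*e;return (p+q)/2,np.linalg.norm(p-q)
E
python3 - <<'E'
from h import *
for n in P: np.save(f"pics/{n}.npy",r.snapshot(n))
t=np.load("pics/top.npy")[:,:,::-1];s=np.load("pics/side.npy")[:,:,::-1]
cv2.imwrite("pics/tc.png",cv2.resize(t[95:235,215:345],None,fx=4.2,fy=4.2,interpolation=cv2.INTER_CUBIC))
cv2.imwrite("pics/sc.png",cv2.resize(s[155:275,185:345],None,fx=5,fy=5,interpolation=cv2.INTER_CUBIC))
def pr(n,im,pts):
    h=cv2.cvtColor(im,cv2.COLOR_BGR2HSV)
    print(n,[(k,h[v[1],v[0]].tolist()) for k,v in pts.items()])
pr("top",t,dict(mat=(191,161),rest=(228,190),plate=(287,195),lid=(290,170),blade=(233,185),handle=(234,213),lidh=(298,168),table=(350,240)))
pr("side",s,dict(mat=(194,297),plate=(215,190),lid=(240,178),lidh=(253,170),rod=(278,200),blade=(255,254),hand=(295,260),table=(340,240)))
E
```

```text
top [('mat', [18, 139, 130]), ('rest', [14, 173, 115]), ('plate', [106, 26, 126]), ('lid', [108, 46, 140]), ('blade', [111, 38, 135]), ('handle', [70, 38, 20]), ('lidh', [0, 17, 44]), ('table', [65, 19, 174])]
side [('mat', [18, 113, 135]), ('plate', [90, 13, 59]), ('lid', [66, 11, 113]), ('lidh', [23, 35, 29]), ('rod', [60, 21, 49]), ('blade', [66, 11, 113]), ('hand', [15, 12, 41]), ('table', [49, 25, 142])]
```

View pics/tc.png

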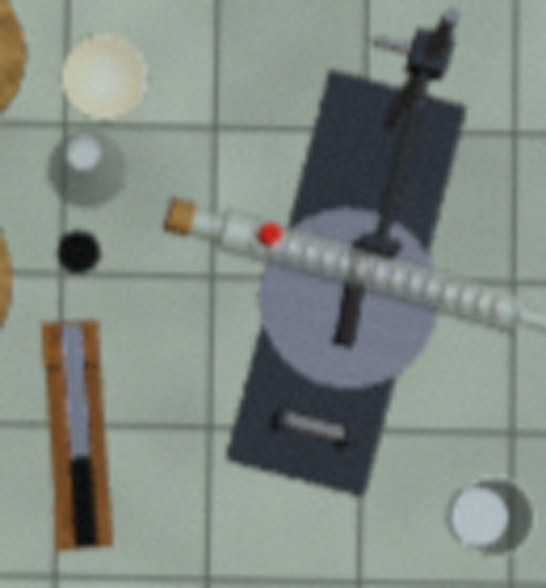

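View pics/sc.png

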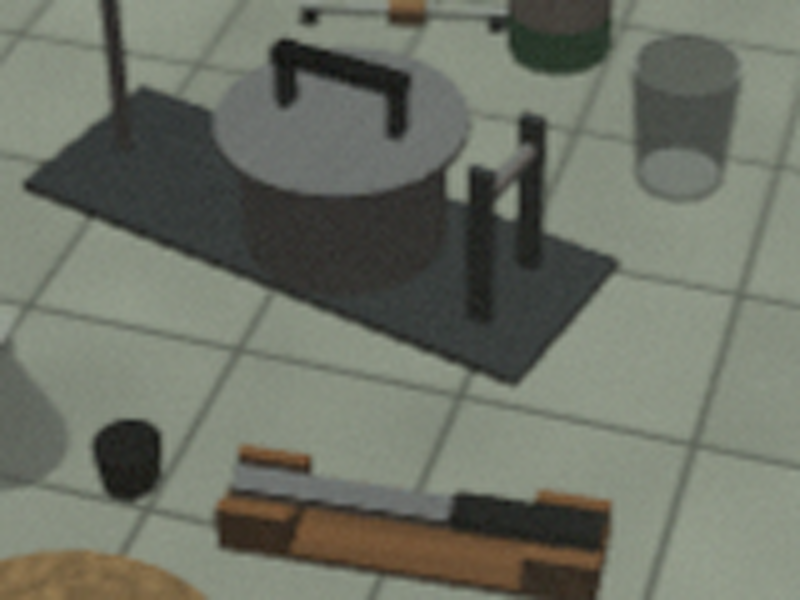

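The bar to take is the steel/black one in the wooden rest (side px 268,258; top px 234,200). The turquoise look-alikes (side 300,325 and 382,205) are rejected. The mat is the larger cork disc (top 191,161), not the one at 201,107. The crops confirm the station, with the lid at top px (298,165) and the fulcrum rod at top px (290,196).

```bash
cat > meas.py <<'E'
from h import *
T=np.load("pics/top.npy")[:,:,::-1].copy();S=np.load("pics/side.npy")[:,:,::-1].copy()
g={"top":cv2.cvtColor(T,cv2.COLOR_BGR2GRAY),"side":cv2.cvtColor(S,cv2.COLOR_BGR2GRAY)}
def sub(n,uv):
    a=np.float32(uv).reshape(-1,1,2).copy()
    return cv2.cornerSubPix(g[n],a,(3,3),(-1,-1),(3,30,.01)).reshape(-1,2)
ft=lambda L:np.array([(215+(u-1.6)/4.2,95+(v-1.6)/4.2) for u,v in L])
fs=lambda L:np.array([(185+(u-2)/5,155+(v-2)/5) for u,v in L])
t=sub("top",ft([(229,461),(363,495),(331,72),(465,103)]));s=sub("side",fs([(515,383),(617,263),(27,185),(142,88)]))
W=[]
for a,b in zip(s,t):
    p,e=tri(a,b);W.append(plane("side",a,.008)*.5+plane("top",b,.008)*.5);print("plate corner",np.round(p,4),"gap",round(e,4),np.round(plane("side",a,.008)-plane("top",b,.008),4))
W=np.array(W)[:,:2];Q=np.array([(-.16,.065),(-.16,-.065),(.21,.065),(.21,-.065)])
wc=W-W.mean(0);qc=Q-Q.mean(0);yaw=np.arctan2((qc[:,0]*wc[:,1]-qc[:,1]*wc[:,0]).sum(),(qc*wc).sum())
R=np.array([[np.cos(yaw),-np.sin(yaw)],[np.sin(yaw),np.cos(yaw)]]);O=W.mean(0)-R@Q.mean(0)
print("station",O.round(4),yaw.round(4),"resid mm",((W-O-Q@R.T)*1e3).round(1).tolist())
st=lambda p:np.r_[R.T@(p[:2]-O),p[2]]
for nm,us,ut in[("rod ends",[(492,190),(535,150)],[(283,415),(345,436)]),("handle ends top",[(280,47),(408,80)],[(360,243),(343,345)])]:
    for a,b in zip(fs(us),ft(ut)):
        p,e=tri(a,b);print(nm,"station frame",st(p).round(4),"gap",round(e,4))
h=cv2.cvtColor(T,cv2.COLOR_BGR2HSV);hs=cv2.cvtColor(S,cv2.COLOR_BGR2HSV)
def comps(m):
    m=cv2.morphologyEx(m,cv2.MORPH_CLOSE,np.ones((3,3)));return sorted(cv2.findContours(m,0,1)[0],key=cv2.contourArea)[::-1]
# lid circle (top)
m=cv2.inRange(h,(100,30,100),(120,90,180));m[:, :262]=0;m[:,330:]=0
c=max(comps(m[:210]),key=cv2.contourArea)[:,0].astype(float)
w=np.array([plane("top",x,.096) for x in cv2.convexHull(c.astype(np.float32))[:,0]])
A=np.c_[2*w[:,:2],np.ones(len(w))];x=np.linalg.lstsq(A,(w[:,:2]**2).sum(1),rcond=None)[0]
print("lid circle",x[:2].round(4),"r",np.sqrt(x[2]+x[0]**2+x[1]**2).round(4))
# mats
for n,hh,lo in(("top",h,100),("side",hs,80)):
    cs=comps(cv2.inRange(hh,(11,lo,70),(25,220,220)))
    for c in cs[:4]:
        k=cv2.minAreaRect(c);e=cv2.fitEllipse(c);z=.012
        print(n,"cork/wood area",cv2.contourArea(c),"ell",np.round(e[0],1),"->",plane(n,e[0],.012).round(4),"rect",np.round(k,1).tolist() if n!="x" and 0 else np.round(k[1],1))
        if n=="top":
            print("   box z.03",[plane(n,q,.028)[:2].round(4).tolist() for q in cv2.boxPoints(k)])
# mat height
# bar
for nm,us,ut in[("bar tip",(237,470),(72,326)),("bar joint",(453,498),(80,458)),("bar end",(608,515),(85,545))]:
    p,e=tri(fs([us])[0],ft([ut])[0]);print(nm,p.round(4),round(e,4))
E
python3 meas.py
```

```text
plate corner [ 0.4639 -0.1143  0.0025] gap 0.0015 [-0.0029  0.0053  0.    ]
plate corner [ 0.4288 -0.2373  0.0066] gap 0.0011 [-0.0014  0.0014  0.    ]
plate corner [ 0.8197 -0.2029  0.0061] gap 0.0004 [-0.0005  0.0022  0.    ]
plate corner [ 0.788  -0.3278  0.0073] gap 0.0003 [-0.0006  0.0007  0.    ]
station [ 0.6003 -0.213 ] -0.2493 resid mm [[1.7, -0.8], [-0.6, 0.2], [-1.1, 0.1], [-0.1, 0.5]]
rod ends station frame [-0.1151  0.0241  0.1057] gap 0.0079
rod ends station frame [-0.1156 -0.0308  0.0995] gap 0.0025
handle ends top station frame [0.0426 0.002  0.1368] gap 0.0028
handle ends top station frame [-0.044  -0.006   0.1387] gap 0.0012
lid circle [ 0.5875 -0.2122] r 0.0667
top cork/wood area 2009.0 ell [191.  161.1] -> [0.6194 0.1814 0.012 ] rect [50. 51.]
   box z.03 [[0.7105, 0.2794], [0.7143, 0.0875], [0.5255, 0.083], [0.5219, 0.2738]]
top cork/wood area 1084.0 ell [201.  107.3] -> [0.8262 0.1487 0.012 ] rect [37.5 37.5]
   box z.03 [[0.8198, 0.2468], [0.9236, 0.1493], [0.8239, 0.0465], [0.7208, 0.1442]]
top cork/wood area 161.5 ell [228.7 201.6] -> [0.4683 0.0352 0.012 ] rect [53.3  4.4]
   box z.03 [[0.5786, 0.0526], [0.5801, 0.036], [0.3813, 0.0182], [0.3799, 0.0346]]
top cork/wood area 113.0 ell [237.5 197.5] -> [0.4846 0.0023 0.012 ] rect [52.2  3.3]
   box z.03 [[0.5792, 0.0162], [0.5803, 0.004], [0.3854, -0.013], [0.3844, -0.0009]]
side cork/wood area 3978.0 ell [193.2 297.1] -> [0.6174 0.1881 0.012 ] rect [62.6 82. ]
side cork/wood area 1787.5 ell [126.9 268.7] -> [0.824  0.1543 0.012 ] rect [39.4 59. ]
side cork/wood area 482.5 ell [266.7 263.8] -> [0.4793 0.0301 0.012 ] rect [76.8 11.4]
side cork/wood area 35.0 ell [394.5  26.6] -> [ 0.3236 -2.1733  0.012 ] rect [9.5 6.1]
bar tip [0.578  0.0249 0.0343] 0.0004
bar joint [0.4604 0.015  0.0387] 0.0003
bar end [0.3815 0.0083 0.0435] 0.0045
```

```bash
cat >> h.py <<'E'
O=np.array([.6003,-.213]);YAW=-.2493
BAR=np.array([.480,.0178,.022]);BYAW=.085;MAT=np.array([.619,.182,.012])
XG,ZG,L=-.042,.008,.044
def rz(a):c,s=np.cos(a),np.sin(a);return np.array([[c,-s,0],[s,c,0],[0,0,1]])
def ry(a):c,s=np.cos(a),np.sin(a);return np.array([[c,0,s],[0,1,0],[-s,0,c]])
def stw(p):return rz(YAW)@np.asarray(p,float)+np.r_[O,0]
SG=1
def tool(yaw,pitch,alpha=0):
    """tool gripping a bar of this yaw and nose-down pitch; alpha = lean back toward -x"""
    return rz(yaw)@ry(pitch-alpha)@np.diag([SG,-SG,-1.])
AL=0.
def lever(th,back=0,lift=0,L=L,dy=0):
    d=np.array([np.cos(th),0,-np.sin(th)]);n=np.array([np.sin(th),0,np.cos(th)])
    p=np.array([-.115,dy,.0964])+(.006+lift)*n+(L-.1+XG-back)*d+ZG*n
    return stw(p),tool(YAW,th,AL)
def grip_pose(dz=0):
    return BAR+rz(BYAW)@[XG,0,ZG+dz],tool(BYAW,0,AL)
E
python3 - <<'E'
import h
from h import *
f=lambda q:None if q is None else np.round(q,2).tolist()
for sg in(1,-1):
  h.SG=sg
  for al in(0,.25):
    h.AL=al
    print(sg,al,"grip",f(r.solve_ik(*grip_pose())))
    for th in(36,20,5,0):print(th,lever(np.radians(th))[0].round(3),f(r.solve_ik(*lever(np.radians(th)))),f(r.solve_ik(*lever(np.radians(th),.06,.03))))
  for a in(30,38):print("lid",a,f(r.solve_ik(stw([0,0,.135]),tool(YAW+.08,0,np.radians(a)))),f(r.solve_ik(MAT+[0,0,.057],tool(YAW+.08,0,np.radians(a)))))
E
```

```text
1 0 grip [0.48, 0.57, -0.67, 2.19, 0.66, 0.58, -2.17]
36 [ 0.42  -0.167  0.165] [0.67, 0.7, -0.53, 1.64, 0.27, 1.53, -1.79] [0.73, 0.58, -0.59, 1.69, 0.23, 1.6, -1.77]
20 [ 0.404 -0.163  0.143] [0.78, 0.53, -0.6, 1.89, 0.29, 1.18, -1.79] [0.87, 0.39, -0.68, 1.97, 0.23, 1.23, -1.75]
5 [ 0.395 -0.161  0.119] [0.88, 0.39, -0.65, 2.12, 0.32, 0.82, -1.8] [1.01, 0.23, -0.75, 2.22, 0.21, 0.85, -1.7]
0 [ 0.394 -0.16   0.11 ] [0.9, 0.35, -0.65, 2.2, 0.34, 0.69, -1.81] [1.07, 0.19, -0.78, 2.3, 0.21, 0.71, -1.68]
1 0.25 grip [-0.49, 0.45, 0.44, 2.42, -1.26, 0.19, -0.36]
36 [ 0.42  -0.167  0.165] [0.77, 0.54, -0.6, 1.82, 0.28, 1.27, -1.78] [0.84, 0.41, -0.66, 1.85, 0.23, 1.35, -1.74]
20 [ 0.404 -0.163  0.143] [0.9, 0.37, -0.68, 2.08, 0.3, 0.89, -1.78] [1.02, 0.21, -0.77, 2.13, 0.17, 0.96, -1.67]
5 [ 0.395 -0.161  0.119] [0.98, 0.26, -0.71, 2.31, 0.34, 0.49, -1.8] [1.25, 0.06, -0.91, 2.39, 0.06, 0.55, -1.52]
0 [ 0.394 -0.16   0.11 ] [1.0, 0.24, -0.7, 2.38, 0.41, 0.35, -1.87] None
lid 30 [0.15, 0.39, 0.23, 2.13, -1.04, 0.2, -0.41] [-1.19, 0.77, 0.89, 2.1, -1.27, 0.23, -1.11]
lid 38 [0.15, 0.4, 0.2
[... 531 characters left out ...]
[1.4, 0.32, -1.18, 2.29, 0.43, 0.77, 1.25]
-1 0.25 grip [0.49, 0.5, -0.66, 2.39, 1.29, 0.3, 0.35]
36 [ 0.42  -0.167  0.165] [1.05, 0.71, -1.03, 1.81, 0.52, 1.38, 1.13] [1.13, 0.58, -1.1, 1.84, 0.42, 1.44, 1.19]
20 [ 0.404 -0.163  0.143] [1.18, 0.51, -1.06, 2.07, 0.53, 0.98, 1.15] [1.37, 0.34, -1.19, 2.13, 0.37, 1.02, 1.29]
5 [ 0.395 -0.161  0.119] [1.33, 0.41, -1.13, 2.3, 0.68, 0.6, 1.03] [1.55, 0.11, -1.22, 2.39, 0.17, 0.56, 1.53]
0 [ 0.394 -0.16   0.11 ] [1.36, 0.38, -1.12, 2.38, 0.81, 0.46, 0.92] None
lid 30 [1.18, 0.63, -1.03, 2.1, 1.34, 0.43, 0.6] [-0.04, 0.62, -0.55, 2.06, 1.51, 0.6, -0.38]
lid 38 [1.13, 0.57, -0.91, 2.2, 1.99, 0.29, -0.06] [-0.01, 0.68, -0.65, 2.14, 1.84, 0.76, -0.69]
```

```bash
sed -i 's/^SG=1/SG=-1/' h.py; cat > pick.py <<'E'
from h import *
p=r.current_tcp_pos()
r.line_to([p[0],p[1],.45],feed=.3)
g,R=grip_pose()
r.movep(g+[0,0,.40],R); print(r.current_t(),r.current_tcp_pos())
r.line_to(g+[0,0,.10],feed=.25)
r.move_gripper(.06)
r.line_to(g,feed=.1)
print("f",np.round(r.current_force(),2))
r.move_gripper(.0,50)
print("w",r.current_gripper_width(),"f",r.current_gripper_force(),r.current_t(),np.round(r.current_tcp_pos(),4),g)
r.line_to(g+[0,0,.12],feed=.15)
print("w",r.current_gripper_width(),np.round(r.current_force(),2),r.current_t())
for n in P: np.save(f"pics/{n}1.npy",r.snapshot(n))
s=np.load("pics/side1.npy")[:,:,::-1];t=np.load("pics/top1.npy")[:,:,::-1]
cv2.imwrite("pics/p1.png",np.hstack([cv2.resize(s[120:290,180:340],None,fx=2.5,fy=2.5),cv2.resize(t[95:265,190:350],None,fx=2.5,fy=2.5)]))
E
python3 pick.py
```

```text
3.5417 [0.43834821 0.01335548 0.43005933]
f [0.73 0.01 0.39]
w 0.019821132622458097 f 49.99931752681732 7.4833 [0.4382 0.014  0.0301] [0.43815163 0.0142343  0.03      ]
w 0.019431181056535556 [-1.13  0.93 -2.3 ] 8.4333
```

View pics/p1.png

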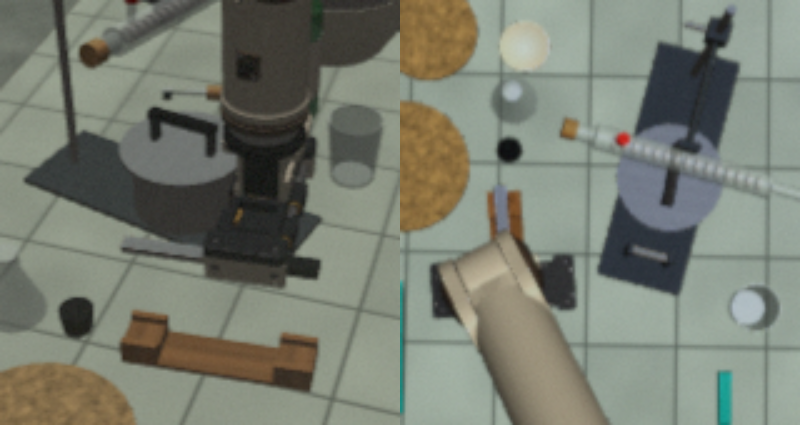

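The bar is held level and the rest is empty (tip at side px ≈229,217 and top px ≈231,171). I'll check the tip position, then insert.

```bash
cat > ins.py <<'E'
from h import *
p,e=tri((229,216.5),(230.8,171));g,R=grip_pose(.12)
print("tip seen",p.round(4),round(e,4),"expected",(BAR+[0,0,.128]+rz(BYAW)@[.1,0,0]).round(4))
th=np.radians(38)
print(r.current_joints().round(2))
q,R=lever(th,.06,.05); r.line_to(q,feed=.15,ori=R)
q,R=lever(th,.04,.0015); r.line_to(q,feed=.1,ori=R); f0=r.current_force();print("pre",np.round(f0,2))
for b in(.02,.01,.005,.0):
    q,R=lever(th,b,.0015); r.line_to(q,feed=.06,ori=R); print(b,np.round(r.current_force()-f0,2),np.round(r.current_tcp_pos()-q,4))
print(r.current_t())
for n in P: np.save(f"pics/{n}2.npy",r.snapshot(n))
s=np.load("pics/side2.npy")[:,:,::-1];t=np.load("pics/top2.npy")[:,:,::-1]
cv2.imwrite("pics/p2.png",np.hstack([cv2.resize(s[140:250,210:310],None,fx=4,fy=4),cv2.resize(t[120:230,250:350],None,fx=4,fy=4)]))
E
python3 ins.py
```

```text
tip seen [0.5757 0.0242 0.1465] 0.0078 expected [0.5796 0.0263 0.15  ]
[ 0.77  0.4  -1.    2.13  0.45  0.84  1.15]
pre [-0.54  0.75 -1.55]
0.02 [ 1.47 -1.08 -0.07] [ 0.0002  0.0001 -0.0003]
0.01 [ 0.9  -1.6  -0.21] [ 0.0002 -0.     -0.0003]
0.005 [ 0.56 -0.94 -0.11] [ 0.0001  0.     -0.0002]
0.0 [ 0.91  0.01 -0.57] [ 0.0001 -0.     -0.0002]
12.0167
```

View pics/p2.png

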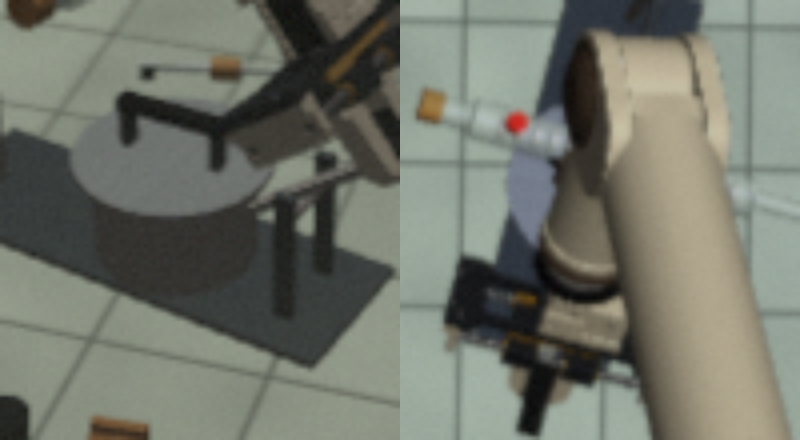

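The bar passes between the cheeks, over the rod, with its tip disappearing under the rim (side crop px ≈262,205), and nothing reads a force. I'll push in 3 mm more, then lever in steps.

```bash
cat > lev.py <<'E'
from h import *
f0=r.current_force()
def go(th,b,l,feed=.03):
    q,R=lever(np.radians(th),b,l); r.line_to(q,feed=feed,ori=R)
    print(th,b,np.round(r.current_force()-f0,1),np.round((r.current_tcp_pos()-q)*1e3,1),round(r.current_t(),2))
go(38,-.003,.0015)
for th in(36,34,32,30,28,26,24): go(th,-.003,.0)
E
python3 lev.py
```

```text
38 -0.003 [0.3 0.4 0.2] [ 0.1 -0.1 -0.1] 12.37
36 -0.003 [0.7 1.6 2.2] [ 0.2 -0.   0.5] 12.68
34 -0.003 [ 1.  -0.   2.4] [ 0.  -0.   0.4] 12.93
32 -0.003 [1.1 1.4 2.6] [ 0.1 -0.1  0.3] 13.19
30 -0.003 [ 3.5 -0.2  1.2] [ 0.4 -0.2  0.2] 13.45
28 -0.003 [3.  0.6 2. ] [ 0.3 -0.2  0.2] 13.71
26 -0.003 [2.4 0.1 1.2] [-0.  -0.1  0.2] 13.97
24 -0.003 [3.2 0.2 2. ] [ 0.2 -0.1  0.2] 14.22
```

```bash
python3 - <<'E'
from h import *
for n in P: np.save(f"pics/{n}3.npy",r.snapshot(n))
s=np.load("pics/side3.npy")[:,:,::-1]
cv2.imwrite("pics/p3.png",cv2.resize(s[150:235,215:335],None,fx=6.6,fy=6.6,interpolation=cv2.INTER_CUBIC))
print(r.current_force(),r.current_wrist_torque(),r.current_gripper_width())
E
```

```text
[ 3.77758935 -0.27455535 -1.05480312] [-0.21660549 -1.39441278 -0.06138114] 0.019550778765337257
```

View pics/p3.png

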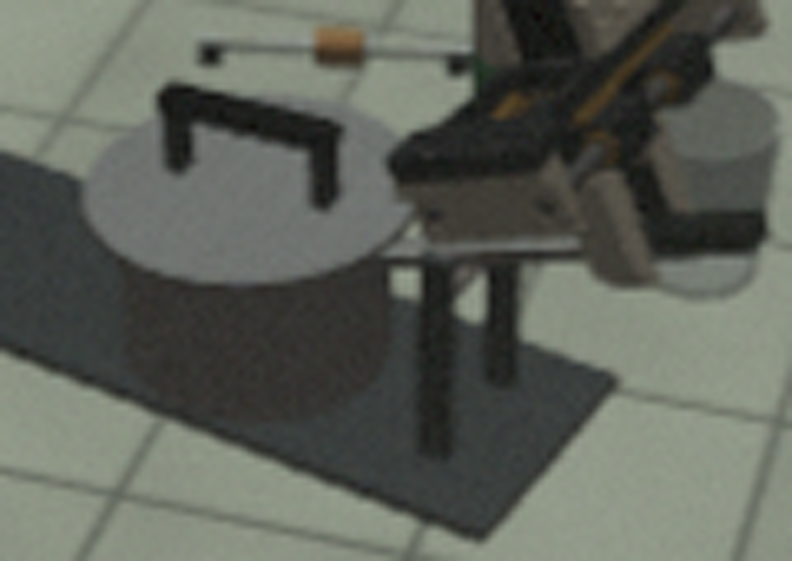

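```bash
cat > lev2.py <<'E'
from h import *
def tpl(im0,im1,box):
    x,y,w,h=box;T=im0[y:y+h,x:x+w];m=cv2.matchTemplate(im1[y-8:y+h+8,x-8:x+w+8],T,cv2.TM_CCOEFF_NORMED)
    j,i=np.unravel_index(m.argmax(),m.shape)
    def sp(a,b,c):return (a-c)/(2*(a-2*b+c)+1e-9)
    return (i-8+(sp(m[j,i-1],m[j,i],m[j,i+1]) if 0<i<16 else 0)).round(2),(j-8+(sp(m[j-1,i],m[j,i],m[j+1,i]) if 0<j<16 else 0)).round(2)
S0=np.load("pics/side.npy")
def lidshift(n=None,s=None):
    s=r.snapshot("side") if s is None else s
    return "far foot",tpl(S0,s,(237,161,8,16)),"near foot",tpl(S0,s,(260,166,9,17))
def go(th,b=-.003,l=0,feed=.03,v=True):
    q,R=lever(np.radians(th),b,l); r.line_to(q,feed=feed,ori=R)
    if v:print(th,b,np.round(r.current_force(),1),np.round(r.current_wrist_torque(),2),np.round((r.current_tcp_pos()-q)*1e3,1),lidshift(),round(r.current_t(),2))
E
python3 - <<'E'
from lev2 import *
print(lidshift(s=np.load("pics/side2.npy")),lidshift(s=np.load("pics/side3.npy")))
for th in(22,20,18,16): go(th)
E
```

```text
('far foot', (np.float64(-0.07), np.float64(-0.03)), 'near foot', (np.float64(-0.05), np.float64(-0.16))) ('far foot', (np.float64(-0.21), np.float64(-0.31)), 'near foot', (np.float64(-0.25), np.float64(-1.03)))
22 -0.003 [ 3.6 -0.7 -0.8] [-0.25 -1.53  0.02] [ 0.2 -0.2  0.2] ('far foot', (np.float64(-0.31), np.float64(-0.39)), 'near foot', (np.float64(-0.34), np.float64(-1.16))) 14.63
20 -0.003 [ 4.4 -1.8 -1. ] [-0.24 -1.51 -0.07] [ 0.2 -0.1  0.2] ('far foot', (np.float64(-0.34), np.float64(-0.71)), 'near foot', (np.float64(-0.28), np.float64(-1.46))) 14.94
18 -0.003 [ 5.4 -1.4  0.5] [-0.25 -1.62  0.  ] [ 0.5 -0.2  0.3] ('far foot', (np.float64(-0.41), np.float64(-0.71)), 'near foot', (np.float64(-0.48), np.float64(-1.74))) 15.25
16 -0.003 [ 1.2  0.4 -0.3] [-0.14 -0.98 -0.  ] [-1.   0.1  0.1] ('far foot', (np.float64(-0.39), np.float64(-1.0)), 'near foot', (np.float64(-0.5), np.float64(-2.17))) 15.56
```

```bash
python3 - <<'E'
from lev2 import *
for th in(14,12,10,8,6): go(th)
E
```

```text
14 -0.003 [ 1.1 -0.1  1.2] [ 0.01 -0.75 -0.03] [-0.7  0.2  0.1] ('far foot', (np.float64(-0.44), np.float64(-0.99)), 'near foot', (np.float64(-0.47), np.float64(-2.29))) 15.87
12 -0.003 [ 4.7 -1.  -0.8] [-0.06 -1.24  0.02] [ 0.6 -0.2  0.3] ('far foot', (np.float64(-0.56), np.float64(-1.1)), 'near foot', (np.float64(-0.72), np.float64(-2.67))) 16.18
10 -0.003 [ 2.2 -0.1 -0.4] [-0.04 -0.84 -0.02] [-0.4  0.   0.1] ('far foot', (np.float64(-0.78), np.float64(-1.09)), 'near foot', (np.float64(-0.9), np.float64(-2.91))) 16.48
8 -0.003 [ 0.9 -0.3  0.3] [-0.02 -0.56  0.08] [-0.9  0.1  0. ] ('far foot', (np.float64(-0.81), np.float64(-1.26)), 'near foot', (np.float64(-0.84), np.float64(-3.15))) 16.79
6 -0.003 [ 0.6 -0.9 -0. ] [ 0.1  -0.41  0.04] [-0.8  0.1 -0. ] ('far foot', (np.float64(-1.15), np.float64(-1.99)), 'near foot', (np.float64(-1.29), np.float64(-3.76))) 17.1
```

```bash
python3 - <<'E'
from lev2 import *
go(3);r.pause(.2);go(3)
go(9);go(14)
E
```

```text
3 -0.003 [-0.9  0.4 -0.8] [ 0.22 -0.13  0.02] [-1.   0.2 -0. ] ('far foot', (np.float64(-1.31), np.float64(-1.58)), 'near foot', (np.float64(-1.47), np.float64(-3.75))) 17.47
3 -0.003 [-1.9  0.7 -1.8] [ 0.16 -0.   -0.01] [-0.1  0.  -0.1] ('far foot', (np.float64(-1.33), np.float64(-1.6)), 'near foot', (np.float64(-1.48), np.float64(-3.76))) 17.97
9 -0.003 [ 1.5  0.3 -2. ] [-0.06 -0.66  0.01] [ 0.8 -0.  -0.1] ('far foot', (np.float64(-0.93), np.float64(-1.71)), 'near foot', (np.float64(-0.83), np.float64(-3.22))) 18.5
14 -0.003 [ 3.7 -1.  -0.7] [-0.18 -0.92 -0.01] [ 0.2 -0.  -0.2] ('far foot', (np.float64(-0.46), np.float64(-1.91)), 'near foot', (np.float64(-0.5), np.float64(-2.92))) 18.98
```

```bash
python3 - <<'E'
from lev2 import *
go(19);go(24);go(30)
E
```

```text
19 -0.003 [ 1.9 -0.6 -1. ] [-0.19 -1.   -0.02] [ 0.1 -0.  -0.3] ('far foot', (np.float64(-0.22), np.float64(-1.99)), 'near foot', (np.float64(-0.14), np.float64(-2.36))) 19.47
24 -0.003 [ 2.  -0.4 -0.8] [-0.22 -1.12 -0.02] [ 0.1  0.  -0.3] ('far foot', (np.float64(-0.02), np.float64(-2.12)), 'near foot', (np.float64(0.14), np.float64(-2.05))) 19.95
30 -0.003 [ 2.  -1.1 -0.3] [-0.25 -1.35 -0.01] [ 0.1  0.  -0.3] ('far foot', (np.float64(-0.02), np.float64(-2.11)), 'near foot', (np.float64(0.11), np.float64(-2.05))) 20.48
```

The lid stays up level after the bar is unloaded, so it has popped. I'll take the bar out and check how it sits in the grip above the rest.

```bash
python3 - <<'E'
from lev2 import *
print("px per 10mm up",proj("side",stw([0,0,.142]))-proj("side",stw([0,0,.132])))
go(32,.02,.002,.08,False);go(32,.07,.01,.15,False)
q,R=lever(np.radians(32),.08,.06);r.line_to(q,feed=.2,ori=R)
print(lidshift())
g,R=grip_pose(.12);r.line_to(g,feed=.15,ori=R);r.pause(.2)
print(r.current_gripper_width(),np.round(r.current_wrist_torque(),2),r.current_t())
s1=np.load("pics/side1.npy");s=r.snapshot("side");np.save("pics/side4.npy",s)
print("tip shift",tpl(s1,s,(225,211,12,12)),"end shift",tpl(s1,s,(298,220,12,13)),"tip m/px",proj("side",[.58,.026,.15]),proj("side",[.58,.026,.16]))
cv2.imwrite("pics/p4.png",cv2.resize(np.vstack([s1[200:285,205:335],s[200:285,205:335]])[:,:,::-1],None,fx=3.5,fy=3.5,interpolation=cv2.INTER_CUBIC))
E
```

```text
px per 10mm up [-0.09940489 -2.7972161 ]
('far foot', (np.float64(-0.02), np.float64(-2.13)), 'near foot', (np.float64(0.14), np.float64(-2.05)))
0.01955439165959717 [ 0.07 -0.04 -0.01] 23.6167
tip shift (np.float64(0.13), np.float64(-0.26)) end shift (np.float64(-0.1), np.float64(-0.27)) tip m/px [228.57971028 215.65567266] [228.33384144 212.6033755 ]
```

View pics/p4.png

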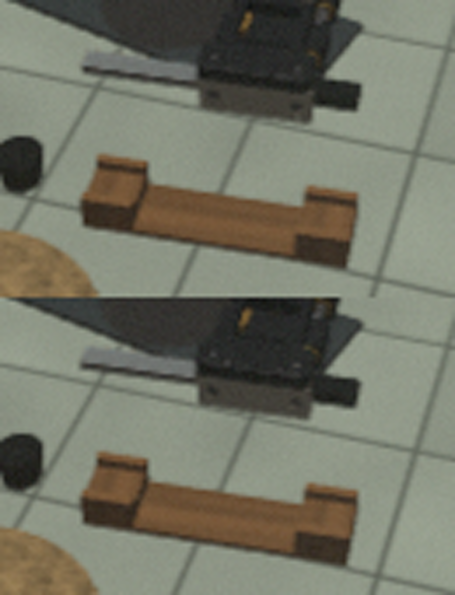

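```bash
cat >> h.py <<'E'
LEAN=np.radians(37);LR=tool(YAW+.07,0,LEAN);HZ=.076+.0075+.056
TB=-LR[:,2]
HP=stw([0,0,HZ])
E
python3 - <<'E'
from h import *
g,R=grip_pose(.0);r.line_to(g+[0,0,.002],feed=.12,ori=R);print(np.round(r.current_force(),1))
r.line_to(g+[0,0,.0005],feed=.02)
r.move_gripper(.06);r.pause(.2);r.line_to(g+[0,0,.13],feed=.2);print(r.current_t())
for n in P: np.save(f"pics/{n}5.npy",r.snapshot(n))
f=lambda q:None if q is None else np.round(q,2).tolist()
print(f(r.current_joints()))
back=np.r_[-TB[:2]*0,0]
C=HP+[0,0,.01]+.07*TB; D=MAT+[0,0,.0565]
for k,p in dict(p22=HP+.22*TB,p16=HP+.16*TB,p12=HP+.12*TB,p0=HP,up=HP+[0,0,.01],C=C).items():print(k,p.round(3),f(r.solve_ik(p,LR)))
for yw in(YAW+.07,0,.3):
  for a in(37,20,0):
    Q=tool(yw,0,np.radians(a));print(round(yw,2),a,f(r.solve_ik(D+[0,0,.1],Q)),f(r.solve_ik(D,Q)))
E
```

```text
[-0.3  0.8 -2.2]
26.875
[0.78, 0.38, -1.02, 2.13, 0.43, 0.86, 1.17]
p22 [ 0.47  -0.189  0.315] [0.87, -0.18, -0.39, 2.31, -0.6, 0.44, 2.33]
p16 [ 0.506 -0.196  0.267] [1.37, -0.01, -0.94, 2.29, -0.62, 0.27, 2.37]
p12 [ 0.529 -0.2    0.235] [1.59, 0.28, -1.3, 2.28, 0.79, 0.2, 1.04]
p0 [ 0.6   -0.213  0.139] [1.37, 0.85, -1.3, 2.19, 1.8, 0.63, 0.29]
up [ 0.6   -0.213  0.15 ] [1.24, 0.62, -1.08, 2.18, 1.75, 0.38, 0.21]
C [ 0.559 -0.205  0.205] [1.48, 0.5, -1.29, 2.24, 1.41, 0.36, 0.5]
-0.18 37 [-0.46, 0.37, -0.1, 2.12, 1.3, 0.46, -0.3] [-0.66, 0.57, 0.14, 2.15, 1.78, 0.35, -0.88]
-0.18 20 [0.11, 0.49, -0.68, 1.9, 0.82, 0.73, 0.32] [-0.05, 0.61, -0.48, 1.95, 1.0, 0.55, 0.13]
-0.18 0 [0.24, 0.68, -0.82, 1.62, 0.55, 1.08, 0.65] [0.19, 0.8, -0.74, 1.67, 0.65, 0.93, 0.58]
0 37 [-0.42, 0.34, -0.06, 2.16, 1.43, 0.3, -0.24] [-0.01, 0.62, -0.55, 2.17, 1.97, 0.58, -0.66]
0 20 [0.2, 0.49, -0.75, 1.92, 0.82, 0.67, 0.53] [0.03, 0.61, -0.54, 1.97, 1.03, 0.5, 0.31]
0 0 [0.26, 0.7, -0.87, 1.62, 0.59, 1.1, 0.81] [0.21, 0.82, -0.78, 1.67, 0.68, 0.95, 0.74]
0.3 37 [0.22, 0.4, -0.64, 2.17, 1.66, 0.24, -0.02] [0.4, 0.76, -0.89, 2.19, 2.14, 0.56, -0.3]
0.3 20 [0.36, 0.53, -0.88, 1.93, 0.78, 0.62, 0.9] [0.2, 0.64, -0.67, 1.98, 1.02, 0.45, 0.68]
0.3 0 [0.3, 0.73, -0.94, 1.62, 0.64, 1.13, 1.07] [0.25, 0.84, -0.85, 1.67, 0.74, 0.98, 1.0]
```

```bash
sed -i 's/radians(37)/radians(34)/' h.py; python3 - <<'E'
from h import *
t=np.load("pics/side5.npy");s0=np.load("pics/side.npy")
print("rest region diff vs start",np.abs(t[244:275,225:310].astype(int)-s0[244:275,225:310]).mean(), np.abs(t[244:262,270:310].astype(int)-s0[244:262,270:310]).max())
f=lambda q:None if q is None else np.round(q,2).tolist()
r.line_to(r.current_tcp_pos()+np.array([0,0,.07]),feed=.2)
r.move_gripper(.05)
for k in(.12,.10,.08):
    try: r.line_to(HP+k*TB,feed=.12,ori=LR);print("line",k);break
    except r.PlanningError as e: print(k,e)
print(f(r.current_joints()),r.current_tcp_pos(),r.current_t(),f(r.solve_ik(HP,LR)))
for n in P: np.save(f"pics/{n}6.npy",r.snapshot(n))
s=np.load("pics/side6.npy")[:,:,::-1];T=np.load("pics/top6.npy")[:,:,::-1]
cv2.imwrite("pics/p6.png",np.hstack([cv2.resize(s[80:280,180:340],None,fx=2.5,fy=2.5),cv2.resize(T[80:280,190:350],None,fx=2.5,fy=2.5)]))
E
```

```text
rest region diff vs start 5.372422517394054 56
line 0.12
[1.34, 0.18, -1.02, 2.23, 0.19, 0.24, 1.59] [ 0.53440916 -0.20058876  0.2390957 ] 30.0167 [1.08, 0.53, -0.87, 2.16, 1.54, 0.27, 0.34]
```

View pics/p6.png

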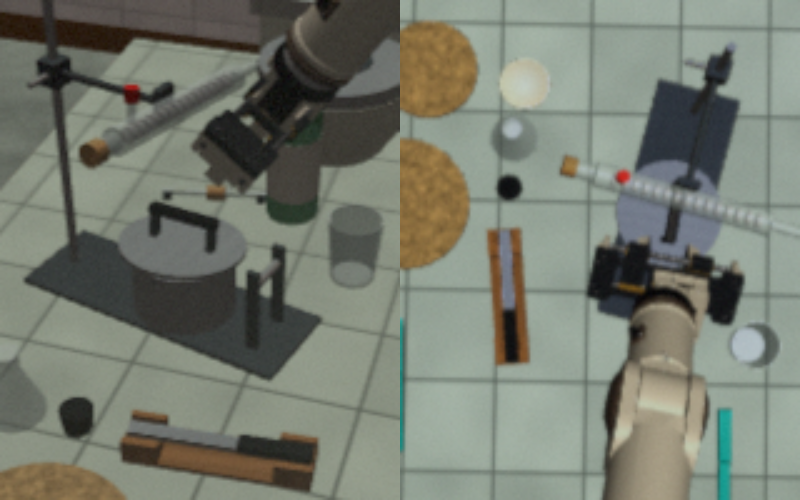

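The bar lies in its rest (side crop px 215,435), the lid sits level and raised (180,240), and the gripper is lined up with the handle and clear of the condenser.

```bash
python3 - <<'E'
from h import *
f0=r.current_force()
for k in(.06,.03,0):
    r.line_to(HP+k*TB,feed=.06); print(k,np.round(r.current_force()-f0,1),r.current_joints().round(2),np.abs(r.current_qvel()).max().round(2))
r.move_gripper(0,40);print("w",r.current_gripper_width(),np.round(r.current_force()-f0,1),r.current_t())
s=r.snapshot("side")
r.line_to(HP+[0,0,.012],feed=.04);r.pause(.1)
print("w",r.current_gripper_width(),np.round(r.current_force()-f0,1),r.current_joints().round(2))
r.line_to(HP+[0,0,.022]+0*TB,feed=.06);r.pause(.15)
print(np.round(r.current_force()-f0,1),r.current_t())
np.save("pics/side7.npy",r.snapshot("side"))
s=np.load("pics/side7.npy")[:,:,::-1]
cv2.imwrite("pics/p7.png",cv2.resize(s[100:240,190:330],None,fx=4,fy=4,interpolation=cv2.INTER_CUBIC))
E
```

```text
Traceback (most recent call last):
rig.PlanningError: the arm cannot follow that straight line within its joint ranges
```

```bash
python3 - <<'E'
from h import *
f=lambda q:None if q is None else np.round(q,2).tolist()
for a in(28,30,32,34):
    R=tool(YAW+.07,0,np.radians(a));b=-R[:,2]
    for k in(.12,.1,.08,.06,.03,0):print(a,k,f(r.solve_ik(HP+k*b,R)))
E
```

```text
28 0.12 [1.22, 0.21, -0.94, 2.12, 0.24, 0.42, 1.53]
28 0.1 [1.11, 0.24, -0.84, 2.12, 0.3, 0.38, 1.48]
28 0.08 [1.02, 0.28, -0.75, 2.12, 0.34, 0.35, 1.43]
28 0.06 [0.93, 0.31, -0.67, 2.11, 0.39, 0.31, 1.39]
28 0.03 [0.83, 0.37, -0.57, 2.1, 0.47, 0.26, 1.31]
28 0 [0.76, 0.43, -0.5, 2.09, 0.57, 0.22, 1.21]
30 0.12 [1.26, 0.2, -0.97, 2.16, 0.23, 0.36, 1.55]
30 0.1 [1.14, 0.23, -0.86, 2.15, 0.3, 0.32, 1.48]
30 0.08 [1.04, 0.27, -0.76, 2.15, 0.36, 0.29, 1.42]
30 0.06 [0.95, 0.31, -0.67, 2.14, 0.42, 0.26, 1.35]
30 0.03 [0.84, 0.36, -0.57, 2.13, 0.54, 0.21, 1.25]
30 0 [0.89, 0.46, -0.65, 2.11, 0.95, 0.22, 0.86]
32 0.12 [1.3, 0.19, -0.99, 2.19, 0.21, 0.3, 1.57]
32 0.1 [1.16, 0.22, -0.87, 2.19, 0.3, 0.26, 1.48]
32 0.08 [1.05, 0.26, -0.76, 2.18, 0.38, 0.23, 1.4]
32 0.06 [0.95, 0.3, -0.67, 2.17, 0.47, 0.19, 1.31]
32 0.03 [1.09, 0.44, -0.87, 2.15, 1.1, 0.26, 0.74]
32 0 [1.07, 0.53, -0.87, 2.13, 1.35, 0.3, 0.53]
34 0.12 [1.34, 0.18, -1.02, 2.23, 0.19, 0.24, 1.59]
34 0.1 [1.18, 0.22, -0.88, 2.22, 0.31, 0.2, 1.48]
34 0.08 [1.31, 0.35, -1.07, 2.21, 0.93, 0.25, 0.9]
34 0.06 [1.3, 0.43, -1.08, 2.2, 1.19, 0.29, 0.68]
34 0.03 [1.11, 0.44, -0.87, 2.18, 1.31, 0.23, 0.54]
34 0 [1.08, 0.53, -0.87, 2.16, 1.54, 0.27, 0.34]
```

```bash
cat >> h.py <<'E'
def mv(p,R,feed=.06):
    try: r.line_to(p,feed=feed,ori=R)
    except r.PlanningError: print("movep",np.round(r.solve_ik(p,R)-r.current_joints(),2)); r.movep(p,R)
E
cat > grab.py <<'E'
from h import *
f0=r.current_force()
for k in(.08,.06,.04,.02,0):
    mv(HP+k*TB,LR); print(k,np.round(r.current_force()-f0,1),r.current_joints().round(2),(r.current_tcp_pos()-HP-k*TB).round(4),round(r.current_t(),2))
np.save("pics/side7.npy",r.snapshot("side"))
s=np.load("pics/side7.npy")[:,:,::-1]
cv2.imwrite("pics/p7.png",cv2.resize(s[100:240,190:330],None,fx=4,fy=4,interpolation=cv2.INTER_CUBIC))
E
python3 grab.py
```

```text
0.08 [-0.4  0.4 -0.3] [ 1.16  0.29 -0.88  2.21  0.65  0.19  1.16] [ 0.      0.0001 -0.    ] 30.93
0.06 [-0.3 -0.2 -0.5] [ 1.14  0.35 -0.88  2.2   0.94  0.19  0.88] [-0.      0.0001  0.0002] 31.42
0.04 [-0.3 -0.8 -0.7] [ 1.08  0.4  -0.84  2.19  1.16  0.2   0.67] [-0.0001  0.0001  0.0003] 31.9
0.02 [ 0.1  0.3 -1.1] [ 1.03  0.44 -0.79  2.17  1.34  0.2   0.5 ] [-0.0001  0.0002  0.0003] 32.38
0 [ 0.4  0.  -0.6] [ 0.98  0.48 -0.74  2.16  1.51  0.2   0.34] [-0.0001  0.0001  0.0003] 32.87
```

View pics/p7.png

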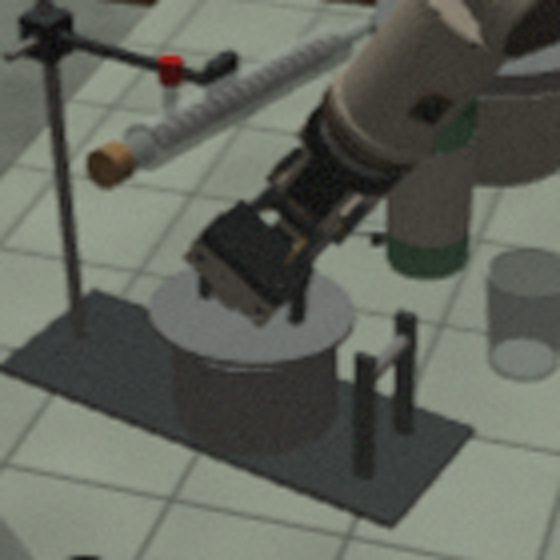

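```bash
cat > lift.py <<'E'
from h import *
f0=r.current_force()
r.move_gripper(0,45);print("w",r.current_gripper_width(),np.round(r.current_force()-f0,1))
mv(HP+[0,0,.012],LR,.05);r.pause(.15)
print("w",r.current_gripper_width(),np.round(r.current_force()-f0,1),r.current_joints().round(2))
mv(HP+[0,0,.014]+.02*TB,LR,.05);r.pause(.15);print(np.round(r.current_force()-f0,1))
mv(HP+[0,0,.014]+.05*TB,LR,.05)
mv(HP+[0,0,.014]+.08*TB,LR,.05)
print(r.current_tcp_pos().round(3),r.current_joints().round(2),r.current_t())
f=lambda q:None if q is None else np.round(q,2).tolist()
for p in([.54,-.08,.22],[.56,-.03,.22],[.6,.08,.22],[.619,.182,.22],[.619,.182,.07]):print(p,f(r.solve_ik(p,LR)))
np.save("pics/side8.npy",r.snapshot("side"))
s=np.load("pics/side8.npy")[:,:,::-1]
cv2.imwrite("pics/p8.png",cv2.resize(s[60:240,170:350],None,fx=3,fy=3,interpolation=cv2.INTER_CUBIC))
E
python3 lift.py
```

```text
w 0.01578692660863587 [-3.6 -6.8  5.8]
w 0.01577067372073229 [-0.6  0.7 -2. ] [ 1.01  0.47 -0.77  2.15  1.38  0.21  0.47]
[-1.   0.4 -3.1]
[ 0.556 -0.205  0.22 ] [ 1.42  0.37 -1.19  2.2   0.93  0.31  0.91] 36.3417
[0.54, -0.08, 0.22] [1.13, 0.18, -1.13, 2.3, 0.98, 0.28, 0.56]
[0.56, -0.03, 0.22] [0.89, 0.21, -1.04, 2.27, 1.1, 0.37, 0.33]
[0.6, 0.08, 0.22] [0.61, 0.38, -1.09, 2.15, 1.27, 0.65, 0.02]
[0.619, 0.182, 0.22] [0.31, 0.47, -1.01, 2.03, 1.28, 0.82, -0.1]
[0.619, 0.182, 0.07] [-0.32, 0.57, -0.25, 2.11, 1.62, 0.49, -0.6]
```

View pics/p8.png

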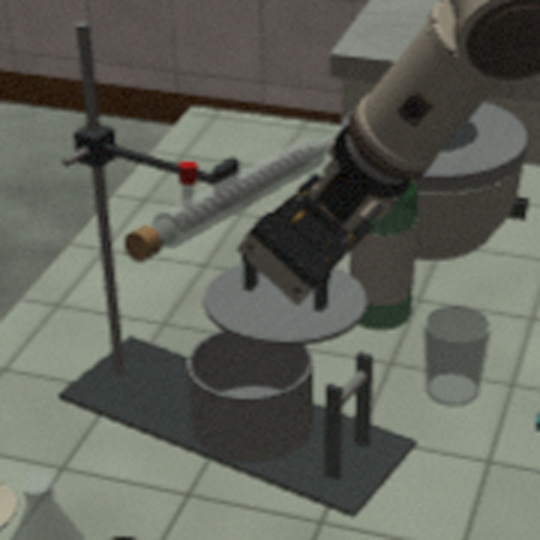

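The lid is lifted clear and level, at crop px (285,295). Next is the carry to the mat.

```bash
cat > place.py <<'E'
from h import *
for p in([.55,-.06,.22],[.59,.06,.22],[MAT[0],MAT[1],.22],[MAT[0],MAT[1],.12],[MAT[0],MAT[1],.078]):
    mv(np.array(p),LR,.12);print(p,r.current_joints().round(2),r.current_gripper_width().__round__(4),round(r.current_t(),1))
r.pause(.2);f0=r.current_force()
for z in np.arange(.076,.061,-.001):
    mv(np.array([MAT[0],MAT[1],z]),LR,.02);r.pause(.1);d=r.current_force()-f0
    if d[2]>2.5:break
print("touch z",z,np.round(d,1),round(r.current_t(),1))
for n in P: np.save(f"pics/{n}9.npy",r.snapshot(n))
s=np.load("pics/side9.npy")[:,:,::-1];T=np.load("pics/top9.npy")[:,:,::-1]
cv2.imwrite("pics/p9.png",np.hstack([cv2.resize(s[180:340,130:290],None,fx=2.5,fy=2.5),cv2.resize(T[80:240,130:290],None,fx=2.5,fy=2.5)]))
E
python3 place.py
```

```text
[0.55, -0.06, 0.22] [ 1.02  0.19 -1.08  2.29  1.04  0.32  0.45] 0.015 37.8
[0.59, 0.06, 0.22] [ 0.62  0.31 -1.03  2.18  1.23  0.57  0.07] 0.0157 39.0
[np.float64(0.619), np.float64(0.182), 0.22] [ 0.31  0.47 -1.01  2.03  1.28  0.82 -0.1 ] 0.0152 40.1
[np.float64(0.619), np.float64(0.182), 0.12] [ 0.19  0.63 -0.87  2.08  1.58  0.8  -0.39] 0.0157 41.1
[np.float64(0.619), np.float64(0.182), 0.078] [ 0.15  0.71 -0.83  2.09  1.7   0.82 -0.5 ] 0.0154 41.6
touch z 0.071 [-1.   1.3  4.5] 43.9
```

View pics/p9.png

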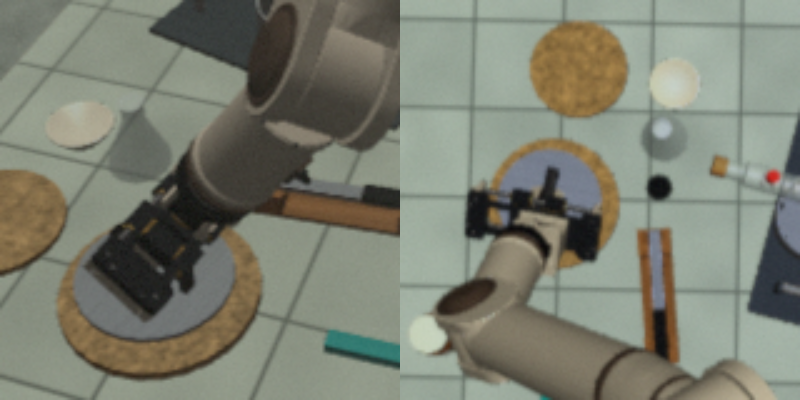

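The lid touches the cork roughly centred: side crop lid centre ≈(155,270) against mat ≈(160,280), top ≈(548,205) against (555,203). I'll settle it, release and back out.

```bash
cat > rel.py <<'E'
from h import *
f0=r.current_force()
mv(np.array([MAT[0],MAT[1],.0700]),LR,.02);print(np.round(r.current_force()-f0,1))
r.move_gripper(.05);r.pause(.3);p=r.current_tcp_pos()
for k in(.06,.14):mv(p+k*TB,LR,.12)
print(r.current_tcp_pos(),r.current_t())
q=r.current_joints();q[0]+=-0.0
mv(r.current_tcp_pos()+np.array([-.03,0,.15]),LR,.2)
s=r.snapshot("side");t=r.snapshot("top")
np.save("pics/side10.npy",s);np.save("pics/top10.npy",t)
cv2.imwrite("pics/p10.png",np.hstack([cv2.resize(s[130:340,110:320],None,fx=1.9,fy=1.9),cv2.resize(t[80:290,130:340],None,fx=1.9,fy=1.9)])[:,:,::-1])
print(r.current_tcp_pos(),r.current_t())
E
python3 rel.py
```

```text
[0.7 2.  2. ]
[0.54214247 0.19541911 0.18557362] 46.7917
[0.51179166 0.1950707  0.33451628] 47.925
```

View pics/p10.png

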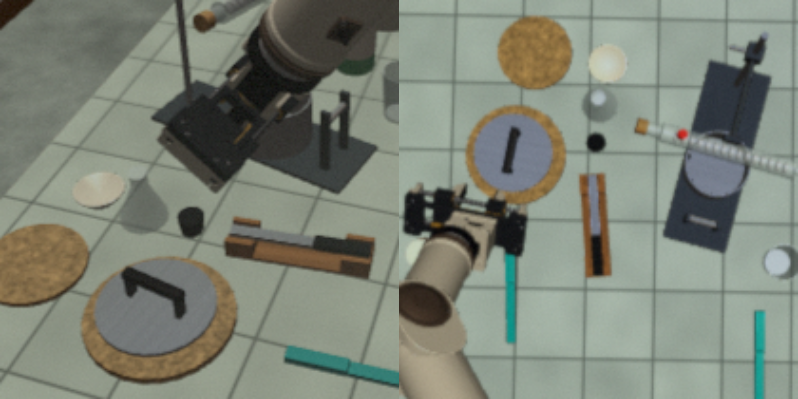

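The lid lies flat and near-centred on the larger mat (top crop lid 513,151; mat 516,154). The bar is in its rest and the robot is clear.

```bash
python3 -c "
from rig import r
r.pause(.5);print(r.finish_job(),r.current_t())"
```

```text
the job is handed in; nothing more can be done
the job is handed in; nothing more can be done
```

I levered the lid loose with the bar, laid the bar back in its rest, set the lid flat on the larger cork mat about 8 mm or less off centre, and handed the job in at about 48 s; no verdict was shown.

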